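Reload the carton stapler in the packing corner

TASK

Reload the carton stapler that is clamped upside down in its bench cradle: with the tail of the full copper stick of staples, laid crown down, push the spring follower back by its red thumb bar until the front of the stick comes clear of the foot plate, lower the stick flat to the bottom of the channel, and ease it forward under the foot plate until it rests against the nose. Let go, then slide the rail forward over it by its orange grip until it catches fully shut. The glued staples break apart easily, so feel your way and never force or slam the stick, and leave everything else on the table where it is.

Things in the scene. Friction and masses are not known exactly. Their poses are not given: they have to be found in the camera images.
- cradle: Dark steel bench cradle fixed to the table, base plate 350 x 120 x 10 mm; it holds a grey pneumatic carton stapler upside down, magazine topmost. Origin: centre of its underside; x along the magazine to the nose, z up; magazine centre line at y = 0. The tool is clamped by hand: all of it sits up to 8 mm forward or back in x and 0 to 6 mm higher than nominal; y and yaw are true.
- nose_ref (a point): Nominal point, mid-width, where channel floor meets nose (cradle axes). The channel runs back from it: 37.4 mm wide, walls 10 mm high, lips flared, 46 mm over all. Steel foot plate: from 12 mm behind to 31 mm ahead, top 30 mm above the floor; it roofs the last 12 mm, 24 mm high. A stick is home on the floor with its front end here; to drop in, that end must be behind the foot plate.
- bar_ref (a point): Nominal mid-point of the front face of the follower's red thumb bar while the follower is at 0 (cradle axes), 22 mm behind nose_ref, 42 mm above the channel floor. Bar 36 mm wide across, 8 mm thick, 24 mm tall (30 to 54 mm above the floor); below it, flush with its front face, a 12 mm stem and a block 33 mm wide and 24 mm tall.
- grip_ref (a point): Nominal centre of the rail's orange grip block when the rail is shut (cradle axes); open, the block is farther back (-x) by the joint rail. Block 22 mm along x, 26 mm across y, 30 mm tall; the steel rail below it is 54 mm wide. Front edge of the rail: 131 mm ahead of this point; its top: 15 mm below it.
- strip_mid (a point): Centre of the full copper-coloured stick of staples: 115 mm long, 35 wide, 22 tall, about 130 g. A rigid U trough, walls 2.5 mm, lying crown (closed side) down, legs up, as it must lie in the channel. x along its length (ends alike), y across, z up; the point is 11 mm above its underside. Pinch it across the width, midway along, by the upper 9 mm, to stay clear of the channel walls.
- follower (a joint): Spring follower in the channel: m pushed back (-x) from its foremost place; 0 to 0.109, a hard stop. The spring pushes forward with 2.2 N at 0, 4.6 N at 0.109. Reads 0.093 with a stick home. With a 115 mm stick against it at the stop, the stick's front end is 4 mm behind the foot plate. A stick let go short of the nose is shot forward.
- rail (a joint): Sliding steel cover rail on the magazine: m drawn back (-x) from shut; 0 shut, at most 0.145, starts open. It runs 24.5 mm above the channel floor, slotted to pass the thumb bar's stem. It drags with about 1.5 N; over the last 10 mm a spring catch resists with up to 10 N, then draws it home to a hard stop at 0; let go short of that it is pushed back.
- stub: Bystander: used-up grey steel remnant of a stick, 41 mm long, 35 mm wide, 22 mm tall. Origin at the centre of its underside. Leave alone.
- tablet: Bystander: small dark clay tablet, disc 72 mm across, 24 mm high. Origin at the centre of its underside.
- tablet_big: Bystander: pale dry clay tablet, disc 110 mm across, 20 mm high. Origin at the centre of its underside.
- tablet_dry: Bystander: pale dry clay tablet, disc 104 mm across, 20 mm high. Origin at the centre of its underside.
- mould_ring: Bystander: brass moulding ring, 80 mm across, 22 mm high. Origin at the centre of its underside.
- stamp: Bystander: dark wooden hand stamp standing upright, 64 mm across at the foot, 106 mm tall. Origin at the centre of its underside.
- tin: Bystander: green open tin, 74 mm across, 105 mm tall. Origin at the centre of its underside.
- brush: Bystander: brush lying on the table. Origin at the middle of its underside.
There are look-alikes about, which are no part of the job. What is meant by the part that bears strip_mid is not turquoise, and is the larger of those in its own colour.

How it is judged (in metres and radians):
On the way:
1. the copper stick lies fully home in the channel, its front end under the foot plate against the nose and the follower pressing on its tail, while the rail is still open (value of joint follower between 0.0905 and 0.0955 m and x of strip_mid in the frame of follower between 0.0555 and 0.0595 m and y of strip_mid in the frame of follower between -0.003 and 0.003 m and z of strip_mid in the frame of follower between 0.009 and 0.0125 m and angle between the x axis of strip_mid and the x axis of cradle, either way round below 0.05 rad and angle between strip_mid's own z axis and vertical below 0.04 rad and value of joint rail above 0.11 m), for 0.2 s.
At the end, for the whole second after the job is handed in: The stick lies at rest in the channel: on its floor within 1.5 mm, sideways within 3 mm, straight within 0.05 rad, level within 0.04 rad, tail on the follower within 2 mm, front end on the nose (follower joint 0.093 within 2.5 mm); the rail is caught shut (rail joint below 2 mm) (value of joint follower between 0.0905 and 0.0955 m and x of strip_mid in the frame of follower between 0.0555 and 0.0595 m and y of strip_mid in the frame of follower between -0.003 and 0.003 m and z of strip_mid in the frame of follower between 0.009 and 0.0125 m and angle between the x axis of strip_mid and the x axis of cradle, either way round below 0.05 rad and angle between strip_mid's own z axis and vertical below 0.04 rad and value of joint rail below 0.002 m and linear speed of strip below 0.02 m/s); the robot touches nothing.
It fails at once if the stick is pressed or knocked against the stapler (nose, floor, walls, follower and rail added up; the spring alone makes about 10 N) with more than 50 N (the glued staples break apart) (contact force between strip and stapler above 50 N).
It fails at once if the stick is let fly along the channel by the spring (faster than 0.32 m/s) (value of joint follower above 0.06 m and linear speed of strip above 0.32 m/s).
It fails at once if something else on the table is moved by more than 15 mm (distance of any of stub, tablet, tablet_big, tablet_dry, mould_ring, stamp, tin, brush from where it was at the start of the episode above 0.015 m).
It also fails if it takes over 61 s, if anything falls off the work surface, if the arm or the gripper's body presses on something with over 40 N, if the wrist force passes 120 N, or if a joint passes its speed limit or range.

ROBOT

A 6-joint arm with a two-finger parallel gripper is mounted at the origin on the work surface. World frame = base frame: x ahead of the robot, y to its left, z up, the work surface at z = 0. Lengths are in mm, angles in degrees, forces in N, time in s.
With the tool pointing down it reaches from about 300 to 850 mm from the base axis. Payload 4.2 kg.
Tool frame: the origin (TCP) lies on the centre line of the jaws, within the pads' length; the fingertips stand 11 mm ahead of it and the grasp point (between the pads) lies 8 mm behind it; z points along the fingers, y is the line along which they close (so a half turn about z gives the same grasp; the last joint's range is limited). The gripper opens to 91 mm and grips with 3 to 60 N. Pads are 32 mm wide; open, the fingers measure 118 mm over their backs; the gripper's body (76 mm by 178 mm) begins 60 mm behind the grasp point.
Start: joints at [-71.161, 18.312, 89.639, -0, 72.044, -1.146], TCP at [196.521, -540.39, 224.976] pointing down, gripper open.
Joint ranges: [-177.97, 177.97], [-48.28, 115.42], [12.27, 149.76], [-77.06, 257.06], [2.81, 150.46], [-146.56, 146.56]. Speed limits (degrees/s): [147.25, 147.25, 180, 180, 180, 180].

INTERFACE

Orientations are given as [roll, pitch, yaw] about the fixed x, y, z axes, in that order (R = Rz(yaw) Ry(pitch) Rx(roll)).
In Python, from workcell import env, grab_frame, camera_model, models gives the robot as it stands.
- The arm moves only by the shell command python3 -m crank 'ROWS' [FORCE]. ROWS is text: rows parted by semicolons, each of 7 numbers parted by spaces: the closure, from -1 (fully open) to 1 (shut), so that 0 is half open, then the shift along the tool's x, y, z in mm, then the turn, a rotation vector about the tool's x, y, z in degrees. A call has 1 to 10 rows; each row shifts and turns the commanded pose from where the row before left it, along the tool's axes as they then stand; what a row does not reach is not made up. A row lasts 1/8 s, in which the tool goes at most 62.5 mm and 10.7 degrees, less where a joint would pass 70% of its speed; a pose out of reach is approached as far as the arm can. A call is refused whole if a number of a shift passes 62.5 or a number of a turn 10.7, either way. A call with a gripper value outside its range is refused whole. The fingers move at their own pace and stop on an object; FORCE is the grip in N (left out, the last holds). Time passes only in rows, so rows that do not move let the fingers close. It gives the time, the measured TCP pose, the force, the opening and the grip force at its end, in the units of the state.
- env.state(): the state, without advancing time (a new reading comes with each control period).
- grab_frame(name): name is "scene" or "side" or "wrist"; returns the picture (420x560x3 uint8, blue, green, red); there is no depth.
- camera_model(name): a dict with "K" (3x3 intrinsics, pixels), "R" (3x3) and "t" (3): a world point X has camera coordinates R X + t; the wrist camera has in their place "mount" (4x4, takes a point from camera to tool coordinates, whose origin is the TCP and whose axes are the flange's). Camera axes: x right, y down, z forward; pixel columns grow to the right and rows downward; lengths in mm; the calibration is good to about 2 mm. A picture is of the moment at which its call begins: read the wrist's pose just before it. camera_model takes no time and is no camera call.
- env.job_done(): hands the job in; it is judged then, once.
Trained networks look in the newest picture that a camera, given by its name, has taken for a name from the list of things; names that differ only in an ending like _2 or _b are one class to them, and where a whole thing is asked for, a point or a joint stands for the part that bears it (a point fixed in the world has none). Each returns a list of dicts, best first, with "p" (0 to 1); they miss things now and then, are a little off and sometimes report something else, mostly with a low value. They report only what shows in the picture. A call takes as long as a camera call. They do not tell look-alikes from the thing itself.
- models.search_frame(name, camera): "point" ([x, y, z] in mm, in world coordinates, good to about 4 mm: the middle of the surface that is visible of it).
The state is a dict: "time_s": time; "qpos": joint angles; "qvel": joint speeds; "effort": joint torques, N m; "ee_pos": TCP position; "ee_rot": TCP orientation; "force": force on the tool from outside, world axes, zero at the start; "torque": the same for the moment, N m; "gripper_width": finger opening in mm; "gripper_force": force on a finger pad.
Only numpy, scipy, OpenCV 4.12 (cv2) and the standard library are available. Lean on these libraries where they do the work, as an engineer would, in place of code of your own. Each camera call takes 0.05 s, during which the arm holds its last target. There are 200 camera calls.

## Working session

There is one attempt and no reset: what is moved stays moved. The work goes in short steps, Python scripts to look and compute and a shell command to move; the robot and the scene stay as the last step left them, time stands still between calls to the robot, and variables do not carry over. Pictures are saved under pics/ and viewed, at most 10 in all, crops included, and the job is handed in when it is done.

```bash
ls; mkdir -p pics
python3 - <<'E'
from workcell import env, grab_frame, camera_model, models
import cv2,numpy as np
np.set_printoptions(precision=1,suppress=True)
for c in ["scene","side"]:
    im=grab_frame(c); cv2.imwrite(f"pics/{c}0.png",im)
    for n in ["cradle","strip_mid","nose_ref","bar_ref","grip_ref","follower","rail","stub"]:
        try: print(c,n,[(np.round(d["point"],0).tolist(),round(d["p"],2)) for d in models.search_frame(n,c)[:4]])
        except Exception as e: print(n,e)
print(env.state())
E
```

```text
pics
scene cradle [([651.0, -12.0, 12.0], 0.87), ([438.0, -202.0, 11.0], 0.6)]
scene strip_mid [([355.0, -124.0, 13.0], 0.8), ([430.0, 18.0, 8.0], 0.75), ([342.0, 95.0, 8.0], 0.7)]
scene nose_ref [([649.0, -9.0, 9.0], 0.87)]
scene bar_ref [([650.0, -12.0, 8.0], 0.56)]
scene grip_ref [([645.0, -8.0, 10.0], 0.89)]
scene follower [([651.0, 98.0, 158.0], 0.48), ([430.0, 21.0, 9.0], 0.2)]
scene rail [([626.0, -89.0, 159.0], 0.93)]
scene stub [([439.0, -203.0, 14.0], 0.73)]
side cradle [([593.0, 34.0, 6.0], 0.64)]
side strip_mid [([445.0, 14.0, 0.0], 0.87), ([356.0, -119.0, 3.0], 0.84), ([336.0, 101.0, 2.0], 0.61)]
side nose_ref [([588.0, 27.0, 9.0], 0.95)]
side bar_ref [([595.0, 28.0, 8.0], 0.72)]
side grip_ref [([592.0, 28.0, 10.0], 0.86)]
side follower [([630.0, 103.0, 156.0], 0.71), ([343.0, 404.0, 17.0], 0.47)]
side rail [([598.0, -88.0, 152.0], 0.72)]
side stub [([586.0, -375.0, 36.0], 0.73), ([451.0, -194.0, -3.0], 0.52)]
{'time_s': 0.9, 'qpos': array([-71.2,  18.3,  89.6,   0. ,  72. ,  -1.1]), 'qvel': array([-0. , -0. , -0. ,  0. , -0. , -0.1]), 'effort': array([  0. , -41.2, -23.2,   0.1,   0. ,   0. ]), 'ee_pos': array([ 196.5, -540.4,  225. ]), 'ee_rot': array([180.,  -0.,  20.]), 'force': array([0.3, 0.2, 0.2]), 'torque': array([0., 0., 0.]), 'gripper_force': 0.0, 'gripper_width': 91.05668424649333}
```

View pics/scene0.png

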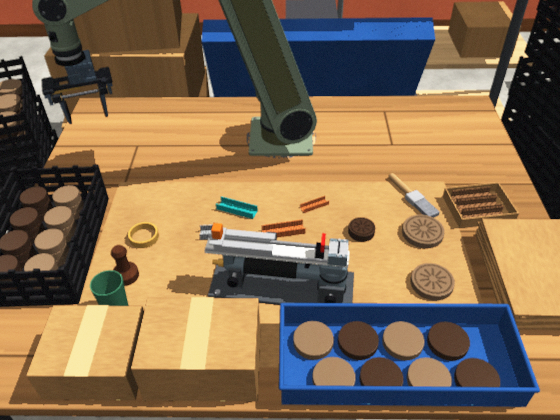

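View pics/side0.png

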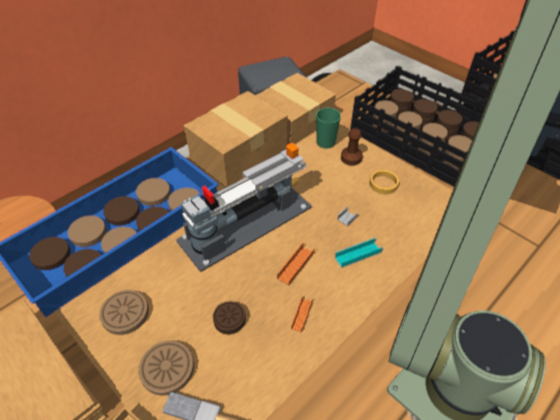

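Run:
```python
from workcell import camera_model
for c in ["scene","side","wrist"]: print(c,{k:v.tolist() if hasattr(v,'tolist') else v for k,v in camera_model(c).items()})
```

```text
scene {'K': [[538.1182746685253, 0.0, 272.7897316265759], [0.0, 538.1182746685253, 207.90867103325667], [0.0, 0.0, 1.0]], 'R': [[-0.01964194123060206, 0.9996212622957469, -0.019275012605747675], [0.690139566036966, -0.0003933358149317786, -0.7236761877229657], [-0.7234096858177955, -0.027516853984328384, -0.6898704582831501]], 't': [24.356386290750446, -239.9305157621579, 1790.9957907336548]}
side {'K': [[464.32798529445347, 0.0, 283.3775797373834], [0.0, 464.32798529445347, 214.00807215353672], [0.0, 0.0, 1.0]], 'R': [[-0.7063421045951148, -0.7078178853313258, 0.008641324044044382], [-0.5338069134041543, 0.5245972034766725, -0.6632103386606577], [0.4648989250128176, -0.4730661849144844, -0.7483831733893951]], 't': [348.6674195491648, 355.1049634702165, 934.9991066910886]}
wrist {'K': [[320.75724211990894, 0.0, 281.91312918841356], [0.0, 320.75724211990894, 203.28580665454322], [0.0, 0.0, 1.0]], 'mount': [[-0.00011896188750894436, -0.9623417593184327, -0.2718424619517165, 76.06083478647379], [0.9999998931866625, 6.929915376420607e-06, -0.0004621456885552462, 0.747405555412195], [0.0004466259402427604, -0.27184248789303966, 0.9623416557031029, -158.89783554239443], [0.0, 0.0, 0.0, 1.0]]}
```

The scene view shows the large copper stick at about (283,228), a smaller copper one at (315,203) and a turquoise one at (237,207). The stapler's nose is on the right at (340,250), its red bar at (322,245) and its orange grip at (217,231). The side view agrees, with the big stick at (296,263), the bar at (209,196) and the grip at (292,150).

```bash
cat > h.py <<'E'
import numpy as np, cv2
from workcell import env, grab_frame, camera_model, models
from scipy.spatial.transform import Rotation as Ro
np.set_printoptions(precision=1,suppress=True)
def RT(c,st=None):
    m=camera_model(c); K=np.array(m["K"])
    if c!="wrist": return K,np.array(m["R"]),np.array(m["t"])
    T=np.eye(4); T[:3,:3]=Ro.from_euler("xyz",st["ee_rot"],degrees=True).as_matrix(); T[:3,3]=st["ee_pos"]
    M=np.linalg.inv(T@np.array(m["mount"])); return K,M[:3,:3],M[:3,3]
def bp(cam,px,z):
    K,R,t=cam; o=-R.T@t; d=R.T@np.linalg.solve(K,[px[0],px[1],1]); return o+d*(z-o[2])/d[2]
def tri(obs):
    A=np.zeros((3,3));b=np.zeros(3)
    for (K,R,t),px in obs:
        o=-R.T@t; d=R.T@np.linalg.solve(K,[px[0],px[1],1]); d/=np.linalg.norm(d); P=np.eye(3)-np.outer(d,d); A+=P;b+=P@o
    X=np.linalg.solve(A,b); return X,[float(np.hypot(*(proj(c,X)-px))) for c,px in obs]
def proj(cam,X):
    K,R,t=cam; p=K@(R@X+t); return p[:2]/p[2]
def shoot(name):
    st=env.state(); im=grab_frame("wrist"); cv2.imwrite(f"pics/{name}.png",im); np.save(f"pics/{name}.npy",np.r_[st["ee_pos"],st["ee_rot"]]); return im
def cam(name):
    v=np.load(f"pics/{name}.npy"); return RT("wrist",dict(ee_pos=v[:3],ee_rot=v[3:]))
E
python3 - <<'E'
from h import *
s=RT("scene");d=RT("side")
for p in [(181,238),(205,265),(311,206)]: print("base",bp(d,p,10))
for p in [(210,297),(353,300)]: print("baseS",bp(s,p,10))
print("stick ends",bp(d,(283,280),11),bp(d,(310,248),11),bp(s,(262,229),15),bp(s,(305,227),15))
print("grip",tri([(s,(217,231)),(d,(292,150))]),"bar",tri([(s,(323,240)),(d,(209,196))]))
E
```

```text
base [698.3 162.1  10. ]
base [590.3 171.   10. ]
base [ 542.3 -153.7   10. ]
baseS [ 670.7 -163.1   10. ]
baseS [677.8 181.3  10. ]
stick ends [427.1  67.8  11. ] [446.9 -46.9  11. ] [446.2 -44.6  15. ] [438.6  72.1  15. ]
grip (array([ 606.6, -138.7,  175.2]), [0.8017293746108647, 0.7438291288347736]) bar (array([631.1, 103.9, 170.6]), [0.35382748199712627, 0.3531060191703825])
```

```bash
cat >> h.py <<'E'
def plan(pos,yaw,step=60,n=None,cur=None):
    "print (dx dy dz turn_z) rows from the measured pose, straight line, tool down"
    st=env.state() if cur is None else cur; p=np.array(st["ee_pos"]); y=st["ee_rot"][2]; pos=np.array(pos,float)
    dy=(yaw-y+180)%360-180
    n=n or int(max(np.ceil(np.linalg.norm(pos-p)/step),np.ceil(abs(dy)/10.5)))
    for i in range(n):
        R=Ro.from_euler("xyz",[180,0,y+dy*i/n],degrees=True).as_matrix()
        print(i,np.round(R.T@((pos-p)/n),1),"tz",round(-dy/n,2))
E
python3 -c "
from h import *
plan([620,-10,330],85)"
```

```text
0 [ 48.3 -29.5  -8.7] tz -5.42
1 [ 50.8 -24.8  -8.7] tz -5.42
2 [ 53.  -19.9  -8.7] tz -5.42
3 [ 54.6 -14.8  -8.7] tz -5.42
4 [55.7 -9.6 -8.7] tz -5.42
5 [56.4 -4.3 -8.7] tz -5.42
6 [56.5  1.1 -8.7] tz -5.42
7 [56.2  6.4 -8.7] tz -5.42
8 [55.3 11.7 -8.7] tz -5.42
9 [54.  16.9 -8.7] tz -5.42
10 [52.2 21.9 -8.7] tz -5.42
11 [49.9 26.7 -8.7] tz -5.42
```

```bash
python3 -m crank '-1 48 -30 -9 0 0 -5.4;-1 51 -25 -9 0 0 -5.4;-1 53 -20 -9 0 0 -5.4;-1 54.5 -15 -9 0 0 -5.4;-1 55.5 -9.5 -9 0 0 -5.4;-1 56.5 -4 -9 0 0 -5.4;-1 56.5 1 -9 0 0 -5.4;-1 56 6.5 -9 0 0 -5.4;-1 55 12 -9 0 0 -5.4;-1 54 17 -9 0 0 -5.4'; python3 -m crank '-1 52 22 -9 0 0 -5.4;-1 50 26.5 -9 0 0 -5.4;-1 0 0 0 0 0 0;-1 0 0 0 0 0 0'
python3 - <<'E'
from h import *
shoot("w1"); print(env.state()["ee_pos"],env.state()["ee_rot"])
for n in ["strip_mid","follower","rail","cradle","stub"]: print(n,[(np.round(d["point"],0).tolist(),round(d["p"],2)) for d in models.search_frame(n,"wrist")[:3]])
E
```

```text
time_s: 2.15
ee_pos: [550.7, -97.4, 315.4]
ee_rot: [180.0, 0.0, 74.2]
force: [0.4, -0.1, 0.6]
gripper_width: 90.9
gripper_force: 0.0
time_s: 2.65
ee_pos: [620.0, -11.0, 332.5]
ee_rot: [-179.9, 0.0, 84.8]
force: [-0.2, -1.0, -0.6]
gripper_width: 91.2
gripper_force: 0.0
[619.8 -11.5 332.7] [-179.9    0.    84.7]
strip_mid [([439.0, 12.0, 4.0], 0.81), ([334.0, 96.0, 1.0], 0.74), ([356.0, -105.0, 3.0], 0.58)]
follower [([638.0, 98.0, 158.0], 0.61)]
rail [([614.0, -64.0, 154.0], 0.71), ([636.0, 99.0, 157.0], 0.19)]
cradle [([642.0, 43.0, 11.0], 0.8), ([636.0, 99.0, 157.0], 0.53)]
stub []
```

View pics/w1.png

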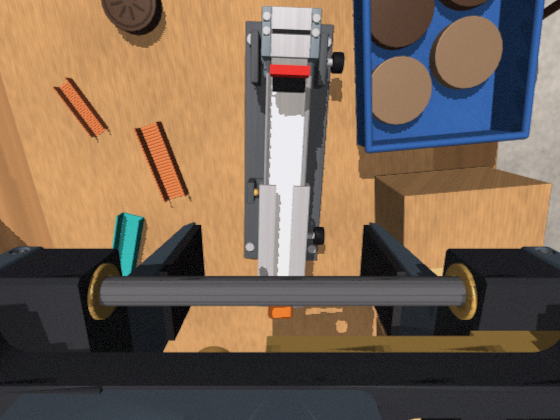

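The wrist view shows the nose and foot plate at (291,33), the red bar at (290,71), the rail's front edge at row 186, and the big stick from (150,125) to (177,200). Next I'll take a closer view from ahead for triangulation.

```bash
python3 -m crank '-1 36 4 30 0 0 0;-1 36 4 30 0 0 0;-1 0 0 0 0 0 0;-1 0 0 0 0 0 0'
python3 - <<'E'
from h import *
im=shoot("w2"); print(env.state()["ee_pos"])
cv2.imwrite("pics/w2c.png",cv2.resize(im[0:280,180:400],None,fx=2.1,fy=2.1,interpolation=cv2.INTER_CUBIC))
im=cv2.imread("pics/w1.png"); cv2.imwrite("pics/w1c.png",cv2.resize(im[0:280,180:400],None,fx=2.1,fy=2.1,interpolation=cv2.INTER_CUBIC))
a=cv2.imread("pics/w1c.png");b=cv2.imread("pics/w2c.png");cv2.imwrite("pics/c12.png",np.hstack([a,b])[:, :800] if 0 else cv2.resize(np.hstack([a,b]),(800,509)))
E
```

```text
time_s: 3.45
ee_pos: [635.1, 59.4, 273.7]
ee_rot: [179.9, 0.0, 84.8]
force: [-0.1, -0.1, 0.9]
gripper_width: 90.9
gripper_force: 0.0
[635.3  59.2 274.2]
```

View pics/w2c.png

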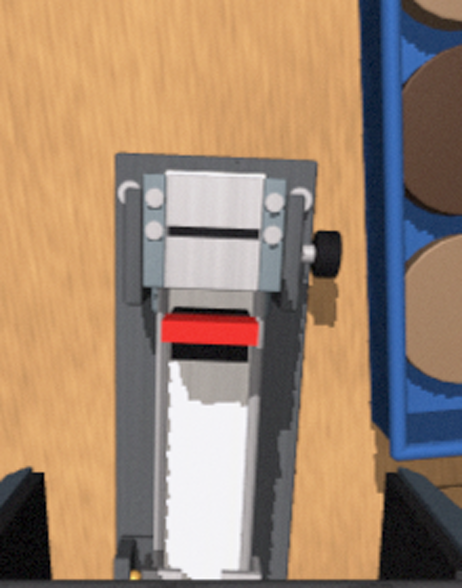

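In the crop, the foot plate spans rows 172 to 290 and columns 165 to 265. The red bar spans rows 313 to 343 and columns 162 to 258. The base plate corners are at (117,153) and (317,160).

Run:
```python
from h import *
for n,cx,r0,r1 in [("w1",290,3,100),("w2",280,68,185)]:
    im=cv2.imread(f"pics/{n}.png").astype(int)
    print(n,[(r,*im[r,cx-8:cx+9].mean(0).round().astype(int).tolist()) for r in range(r0,r1)])
    m=((im[:,:,2]>120)&(im[:,:,1]<60)&(im[:,:,0]<60)).astype(np.uint8); m[:, :200]=0; m[:,340:]=0; m[240:]=0
    ys,xs=np.nonzero(m); 
    for r in range(ys.min(),ys.max()+1): 
        x=xs[ys==r]; print(r,x.min(),x.max(),im[r,x.min()+3:x.max()-2,2].mean().round())
```

```text
w1 [(3, 99, 151, 202), (4, 99, 151, 202), (5, 99, 151, 201), (6, 119, 157, 199), (7, 186, 193, 206), (8, 221, 220, 224), (9, 221, 220, 224), (10, 220, 220, 223), (11, 220, 219, 223), (12, 219, 219, 222), (13, 220, 219, 223), (14, 219, 219, 222), (15, 219, 218, 222), (16, 218, 218, 222), (17, 218, 217, 221), (18, 217, 217, 221), (19, 218, 216, 221), (20, 217, 216, 221), (21, 216, 216, 220), (22, 216, 215, 220), (23, 216, 215, 220), (24, 216, 215, 220), (25, 215, 214, 219), (26, 215, 214, 219), (27, 215, 214, 219), (28, 203, 202, 207), (29, 135, 134, 138), (30, 44, 41, 43), (31, 45, 41, 44), (32, 44, 41, 43), (33, 70, 69, 71), (34, 146, 145, 150), (35, 211, 210, 216), (36, 211, 209, 215), (37, 211, 210, 215), (38, 210, 209, 214), (39, 210, 209, 215), (40, 209, 208, 214), (41, 209, 208, 214), (42, 209, 208, 213), (43, 208, 207, 213), (44, 208, 207, 213), (45, 207, 206, 212), (46, 206, 205, 211), (47, 206, 205, 211), (48, 206, 205, 210), (49, 205, 205, 210), (50, 206, 205, 210), (51, 205, 204, 210), (52, 204, 204, 209), (53, 204, 204, 209), (54, 204, 202, 208), (55, 203, 202, 207), (56, 
[... 3169 characters left out ...]
19, 21), (170, 20, 18, 20), (171, 59, 59, 62), (172, 126, 130, 135), (173, 160, 164, 170), (174, 159, 164, 170), (175, 159, 164, 170), (176, 160, 164, 171), (177, 160, 165, 171), (178, 159, 164, 170), (179, 159, 164, 170), (180, 160, 164, 171), (181, 159, 165, 171), (182, 160, 164, 171), (183, 159, 164, 170), (184, 160, 165, 171)]
149 259 261 nan
150 259 282 150.0
151 258 300 155.0
152 258 301 166.0
153 258 301 208.0
154 258 301 240.0
155 258 301 242.0
156 258 301 241.0
157 258 301 241.0
158 258 301 242.0
159 258 301 241.0
160 258 301 241.0
161 258 301 241.0
162 261 301 238.0
163 268 301 214.0
164 295 297 nan<stdin>:8: RuntimeWarning: Mean of empty slice.
  ret = ret.dtype.type(ret / rcount)
```

```bash
python3 - <<'E'
from h import *
a=cam("w1");b=cam("w2");s=RT("scene");d=RT("side")
P={}
for n,p,q in [("bar top front",(289.6,64.5),(279.6,152.9)),("bar top rear",(289.6,74.2),(279.6,163.2)),("barL",(270.6,69.5),(257.7,158)),("barR",(308.9,69.5),(301.7,158)),
  ("slotf",(290,28.9),(281,107.8)),("slotr",(290,33.8),(281,112.9)),("foot rear",(290,56.5),(281,136.7)),("foot front",(290,6.7),(281,83))]:
    X,e=tri([(a,p),(b,q)]); P[n]=X; print(n,X,np.round(e,1))
E
python3 - <<'E'
from h import *
# edges of base plate & channel rows in w1 for yaw; brightness profile along rows
im=cv2.imread("pics/w1.png").astype(int)
for r in [110,130,150,175,200,225,250]:
    g=im[r,235:345].mean(1); d=np.diff(g); k=[(235+i+.5,int(d[i])) for i in range(len(d)) if abs(d[i])>22]; print(r,k)
E
```

```text
bar top front [637.1 105.2 181.7] [0.1 0.2]
bar top rear [636.4  97.2 181.6] [0.1 0.1]
barL [619.7 102.7 181. ] [0.1 0.1]
barR [654.   99.6 181.1] [0.1 0.1]
slotf [641.  139.  158.1] [0.4 0.4]
slotr [640.7 135.  157.5] [0.3 0.4]
foot rear [639.  115.6 156. ] [0.2 0.3]
foot front [642.8 158.3 154.4] [0.4 0.5]
110 [(243.5, -29), (244.5, -31), (260.5, -22), (264.5, 63), (265.5, 37), (267.5, -24), (269.5, 25), (270.5, 75), (277.5, -35), (278.5, -51), (303.5, -30), (304.5, -24), (306.5, 32), (308.5, -46), (309.5, -41), (326.5, 29), (327.5, 36)]
130 [(243.5, -26), (244.5, -28), (264.5, 45), (266.5, -26), (269.5, 82), (270.5, 23), (302.5, -31), (303.5, -44), (307.5, -43), (308.5, -50), (322.5, 24), (325.5, 45), (326.5, 25)]
150 [(243.5, -33), (244.5, -36), (263.5, 33), (264.5, 30), (268.5, 56), (269.5, 50), (301.5, -37), (302.5, -43), (305.5, -22), (306.5, -43), (307.5, -34), (324.5, 39), (325.5, 25)]
175 [(243.5, -29), (244.5, -29), (263.5, 45), (265.5, -24), (269.5, 67), (300.5, -46), (304.5, -38), (305.5, -41), (313.5, 29), (322.5, 46), (323.5, 29)]
200 [(243.5, -39), (244.5, -27), (252.5, -24), (254.5, 24), (258.5, 62), (259.5, 31), (279.5, 60), (291.5, -28), (292.5, -22), (308.5, -57), (309.5, -60), (312.5, 33), (320.5, 49), (321.5, 29)]
225 [(243.5, -31), (257.5, 35), (258.5, 51), (278.5, 62), (290.5, -25), (306.5, -43), (307.5, -71), (314.5, 27), (318.5, 40), (319.5, 26)]
250 [(243.5, -36), (246.5, 38), (247.5, 29), (251.5, -38), (252.5, -50), (257.5, 65), (258.5, 30), (277.5, 63), (289.5, -26), (304.5, -23), (305.5, -60), (306.5, -33), (307.5, 28), (313.5, 50), (315.5, -72), (324.5, 36)]
```

Run:
```python
from h import *
a=cam("w1")
A=[("bar",bp(a,(289.75,69.5),181)),("ch110",bp(a,(286.9,110),137)),("ch130",bp(a,(286.2,130),137)),("ch150",bp(a,(285.6,150),137)),("ch175",bp(a,(284.3,175),137)),("r200",bp(a,(283.9,200),156)),("r225",bp(a,(282.7,225),156)),("r250",bp(a,(281.7,250),156))]
for n,x in A: print(n,x)
X=np.array([x for _,x in A]); f=np.polyfit(X[:,1],X[:,0],1); print("x=",f,"yaw",90-np.degrees(np.arctan(f[0])), X[:,0]-np.polyval(f,X[:,1]))
p,q=bp(a,(244,110),10),bp(a,(244,250),10);print("base L",p,q,90-np.degrees(np.arctan((p-q)[0]/(p-q)[1])))
p,q=bp(a,(327,110),10),bp(a,(319,225),10);print("base R",p,q,90-np.degrees(np.arctan((p-q)[0]/(p-q)[1])))
# stick in w1 : orange mask
im=cv2.imread("pics/w1.png"); hsv=cv2.cvtColor(im,cv2.COLOR_BGR2HSV)
m=cv2.inRange(im,(0,50,140),(80,130,255))&cv2.inRange(hsv,(3,150,120),(14,255,255)); m[:, :125]=0;m[:,200:]=0;m[:100]=0;m[215:]=0
m=cv2.morphologyEx(m,cv2.MORPH_CLOSE,np.ones((5,5)))
n,l,s,c=cv2.connectedComponentsWithStats(m); i=1+s[1:,4].argmax(); print(s[i],c[i]); r=cv2.minAreaRect(np.argwhere(l==i)[:,::-1].astype(np.float32)); B=cv2.boxPoints(r); print(B)
W=np.array([bp(a,b,22) for b in B]); print(W,W.mean(0))
```

```text
bar [636.7 101.2 181. ]
ch110 [631.7  66.8 137. ]
ch130 [629.2  46.3 137. ]
ch150 [626.7  25.  137. ]
ch175 [622.8  -2.5 137. ]
r200 [620.1 -26.2 156. ]
r225 [616.2 -54.7 156. ]
r250 [612.4 -84.5 156. ]
x= [  0.1 623.3] yaw 82.60371819022016 [ 0.3 -0.3 -0.1  0.1 -0.2  0.2  0.   0. ]
base L [571.8  73.3  10. ] [ 544.9 -143.8   10. ] 82.93492653887802
base R [691.   62.4  10. ] [ 669.  -111.8   10. ] 82.81205725273394
[ 134  122   51   80 1610] [160. 162.]
[[133.3 129.3]
 [155.  120.6]
 [184.7 194.7]
 [163.  203.4]]
[[412.4  61.3  22. ]
 [445.7  70.3  22. ]
 [468.9 -40.7  22. ]
 [433.6 -51.2  22. ]] [440.2   9.9  22. ]
```

```bash
python3 -c "
from h import *
plan([440,10,200],101.2,step=55)"
```

```text
0 [-16.7 -47.5  18.5] tz -4.12
1 [-13.3 -48.6  18.5] tz -4.12
2 [ -9.7 -49.4  18.5] tz -4.12
3 [ -6.2 -50.   18.5] tz -4.12
```

```bash
python3 -m crank '-1 -16.5 -47.5 10 0 0 -4.1;-1 -13.5 -48.5 20 0 0 -4.1;-1 -9.5 -49.5 22 0 0 -4.1;-1 -6 -50 22 0 0 -4.1;-1 0 0 0 0 0 0;-1 0 0 0 0 0 0' 40
python3 - <<'E'
from h import *
im=shoot("w3"); print(env.state()["ee_pos"],env.state()["ee_rot"])
print([(np.round(d["point"],0).tolist(),round(d["p"],2)) for d in models.search_frame("strip_mid","wrist")[:3]])
hsv=cv2.cvtColor(im,cv2.COLOR_BGR2HSV)
m=cv2.inRange(hsv,(3,150,70),(14,255,255)); m=cv2.morphologyEx(m,cv2.MORPH_CLOSE,np.ones((7,7)))
n,l,s,c=cv2.connectedComponentsWithStats(m); i=1+s[1:,4].argmax(); print(s[i],c[i]); B=cv2.boxPoints(cv2.minAreaRect(np.argwhere(l==i)[:,::-1].astype(np.float32))); print(B)
a=cam("w3"); print(np.array([bp(a,b,18) for b in B]))
E
```

```text
time_s: 4.25
ee_pos: [441.2, 10.7, 200.7]
ee_rot: [179.7, 0.1, 101.1]
force: [1.3, 0.4, 0.1]
gripper_width: 91.1
gripper_force: 0.0
[441.9  10.9 200.7] [179.7   0.1 101.1]
[([371.0, -83.0, -1.0], 0.98), ([336.0, 98.0, 2.0], 0.9), ([441.0, 12.0, 7.0], 0.88)]
[ 264  131   34  106 3293] [280.9 180.5]
[[264. 131.]
 [297. 131.]
 [297. 236.]
 [264. 236.]]
[[412.   63.7  18. ]
 [445.7  70.3  18. ]
 [469.6 -44.1  18. ]
 [432.7 -51.3  18. ]]
```

View pics/w3.png

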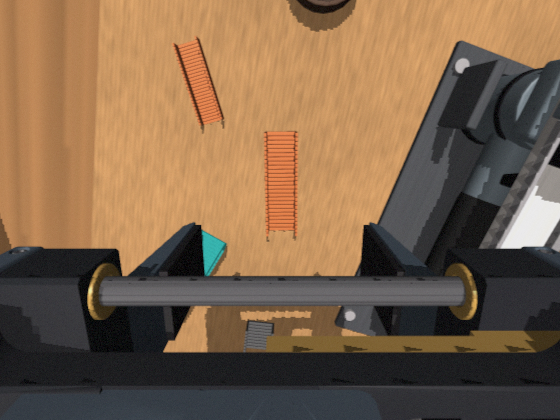

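The wrist view shows the big stick axis-aligned, from (264,131) to (297,238), between the open fingers. The small copper stick is at (200,85) and the turquoise one at (215,245).

Run:
```python
from h import *
a=cam("w3"); st=np.load("pics/w3.npy")
f=bp(a,(281,130.5),0); r=bp(a,(281,238.5),22); print(f,r,np.linalg.norm((f-r)[:2]),(f+r)/2)
l=bp(a,(263.7,180),11); q=bp(a,(297.5,180),11); print(l,q,np.linalg.norm(l-q))
R=Ro.from_euler("xyz",st[3:],degrees=True).as_matrix()
print("tool delta to mid:",R.T@((f+r)/2+[0,0,0]-st[:3]), "y mid",R.T@((l+q)/2-st[:3]))
```

```text
[429.5  66.7   0. ] [452. -49.  22.] 117.84871868246067 [440.7   8.8  11. ]
[420.8  11.1  11. ] [457.5  18.2  11. ] 37.39179760222985
tool delta to mid: [ -1.5  -1.8 189.7] y mid [  4.5  -2.2 189.7]
```

```bash
python3 -m crank '-1 -1.5 -2 50 0 0 0;-1 0 0 55 0 0 0;-1 0 0 40 0 0 0;-1 0 0 21 0 0 0;-1 0 0 10 0 0 0;-1 0 0 0 0 0 0;-1 0 0 0 0 0 0' 40; python3 -c "
from h import *; s=env.state(); print(s['ee_pos'],s['ee_rot'])"
```

```text
time_s: 5.22
ee_pos: [439.2, 9.5, 23.8]
ee_rot: [179.9, 0.0, 101.2]
force: [0.5, -0.2, -0.2]
gripper_width: 91.2
gripper_force: 0.0
[439.2   9.5  23.8] [179.9   0.  101.2]
```

```bash
python3 -m crank '0.1 0 0 -0.7 0 0 0;0.3 0 0 0 0 0 0;1 0 0 0 0 0 0;1 0 0 0 0 0 0;1 0 0 0 0 0 0;1 0 0 0 0 0 0;1 0 0 0 0 0 0;1 0 0 0 0 0 0' 40; python3 -c "
from h import *; s=env.state(); print(s['ee_pos'],s['ee_rot'])
nose=np.array([640,127.2]);u=np.array([np.cos(np.radians(82.8)),np.sin(np.radians(82.8))])
c=nose+(-22+57.5+12)*u; print(c, 127+35+24.5)"
```

```text
time_s: 6.22
ee_pos: [438.1, 9.4, 23.7]
ee_rot: [180.0, 0.0, 101.2]
force: [0.4, 0.8, -0.4]
gripper_width: 34.2
gripper_force: 40.0
[438.1   9.4  23.7] [180.    0.  101.2]
[646.  174.3] 186.5
```

```bash
python3 -m crank '1 0 0 -30 0 0 0;1 0 0 -60 0 0 0;1 0 0 -60 0 0 0;1 0 0 -60 0 0 0;1 0 0 0 0 0 0' ; python3 -c "
from h import *
plan([646,174.3,234],82.8,step=45)
a=models; shoot('w4')"
```

```text
time_s: 6.85
ee_pos: [440.3, 9.5, 238.0]
ee_rot: [179.4, 0.1, 101.2]
force: [0.3, -0.1, -1.6]
gripper_width: 34.4
gripper_force: 40.0
0 [20.3 39.   0.7] tz 3.06
1 [22.4 37.8  0.7] tz 3.06
2 [24.3 36.6  0.7] tz 3.06
3 [26.3 35.2  0.7] tz 3.06
4 [28.1 33.8  0.7] tz 3.06
5 [29.9 32.2  0.7] tz 3.06
```

View pics/w4.png

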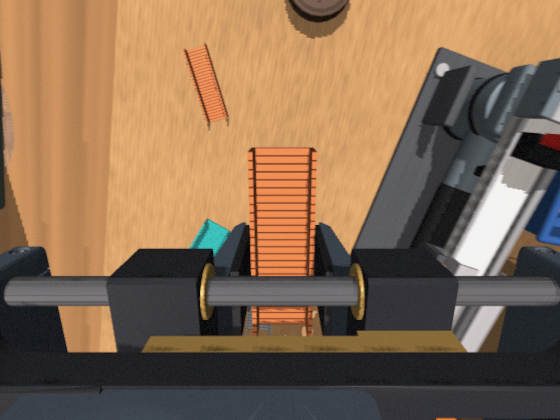

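The stick is held square, with its front edge at row 148 and columns 249 to 316.

```bash
python3 -c "
from h import *
m=camera_model('wrist');K=np.array(m['K']);M=np.array(m['mount'])
for r,z in [(148,23.7),(148,-1.7)]:
    d=M[:3,:3]@np.linalg.solve(K,[282,r,1]); o=M[:3,3]; print(o+d*(z-o[2])/d[2])
im=cv2.imread('pics/w4.png'); print([(r,*im[r,270:295].mean(0).astype(int).tolist()) for r in range(142,158)])"
python3 -m crank '1 20.5 39 0.5 0 0 3.06;1 22.5 38 0.5 0 0 3.06;1 24.5 36.5 0.5 0 0 3.06;1 26.5 35 0.5 0 0 3.06;1 28 34 0.5 0 0 3.06;1 30 32 0.5 0 0 3.06;1 0 0 0 0 0 0;1 0 0 0 0 0 0'; python3 -c "
from h import *; s=env.state(); print(s['ee_rot'],s['force']); shoot('w5'); plan([646,174.3,187],82.8)"
```

```text
[56.8 -0.5 23.7]
[59.4 -0.5 -1.7]
[(142, 103, 156, 209), (143, 103, 157, 210), (144, 103, 156, 209), (145, 103, 157, 210), (146, 99, 151, 202), (147, 79, 122, 177), (148, 69, 116, 206), (149, 86, 145, 240), (150, 86, 144, 240), (151, 86, 145, 240), (152, 87, 145, 240), (153, 86, 144, 240), (154, 81, 134, 231), (155, 53, 86, 153), (156, 62, 101, 181), (157, 86, 143, 240)]
time_s: 7.9
ee_pos: [642.0, 174.5, 228.0]
ee_rot: [-179.7, 0.1, 82.8]
force: [0.2, -0.1, -1.4]
gripper_width: 34.5
gripper_force: 40.0
[-179.7    0.1   82.8] [ 0.2 -0.1 -1.4]
0 [ 0.5  3.9 41.9] tz 0.02
```

```bash
python3 -m crank '1 0 4 15 0 0 0;1 0 0 15 0 0 0;1 0 0 10 0 0 0;1 0 0 0 0 0 0;1 0 0 0 0 0 0'; python3 -c "
from h import *; s=env.state(); print(s['ee_rot'],s['force']); shoot('w5'); plan([646,174.3,187],82.8)
im=cv2.imread('pics/w5.png').astype(int); print([(r,*im[r,270:290].mean(0).astype(int).tolist()) for r in range(225,240)])"
```

```text
time_s: 8.57
ee_pos: [647.6, 174.7, 191.0]
ee_rot: [180.0, -0.0, 82.8]
force: [0.5, -0.4, -1.7]
gripper_width: 34.8
gripper_force: 40.0
[180.   -0.   82.8] [ 0.5 -0.4 -1.7]
0 [-0.6 -1.7  4.2] tz 0.02
[(225, 53, 89, 159), (226, 82, 139, 236), (227, 89, 151, 245), (228, 90, 151, 245), (229, 90, 151, 245), (230, 90, 151, 245), (231, 82, 139, 236), (232, 50, 83, 147), (233, 73, 125, 220), (234, 90, 152, 245), (235, 89, 151, 245), (236, 90, 152, 245), (237, 90, 152, 245), (238, 84, 141, 238), (239, 57, 95, 169)]
```

```bash
python3 -m crank '1 0 -1.5 3 0 0 0;1 -4 0 0 0 0 0;1 -4 0 0 0 0 0;1 -4 0 0 0 0 0;1 -4 0 0 0 0 0;1 -4 0 0 0 0 0;1 0 0 0 0 0 0'; python3 -c "
from h import *; s=env.state(); print(s['ee_pos'],s['ee_rot'],s['force'],s['torque']); plan([640-73.5*.1253,127.2-73.5*.9921,187],82.8)"
```

```text
time_s: 9.5
ee_pos: [643.5, 154.9, 187.8]
ee_rot: [180.0, -0.0, 82.8]
force: [0.5, 1.6, -0.3]
gripper_width: 34.8
gripper_force: 40.0
[643.5 154.9 187.8] [180.   -0.   82.8] [ 0.5  1.6 -0.3] [ 0.4 -0.1 -0.1]
0 [-50.7  -0.    0.4] tz 0.0
1 [-50.7  -0.    0.4] tz 0.0
```

```bash
python3 -m crank '1 -10 0 0 0 0 0;1 -12 0 0 0 0 0;1 -12 0 0 0 0 0;1 -12 0 0 0 0 0;1 -12 0 0 0 0 0;1 -12 0 0 0 0 0;1 -10 0 0 0 0 0;1 -8 0 0 0 0 0;1 -4 0 0 0 0 0;1 0 0 0 0 0 0'; python3 -c "
from h import *; s=env.state(); print(s['ee_pos'],s['ee_rot'],s['force'],s['torque']); plan([640-73.5*.1253,127.2-73.5*.9921,187],82.8)"
```

```text
time_s: 10.75
ee_pos: [631.8, 63.5, 187.7]
ee_rot: [-180.0, 0.0, 82.8]
force: [-0.9, 4.6, 0.9]
gripper_width: 34.5
gripper_force: 40.0
[631.8  63.5 187.7] [-180.     0.    82.8] [-0.9  4.6  0.9] [ 0.8  0.1 -0.1]
0 [-9.3  0.2  0.7] tz 0.01
```

Now feel for the hard stop.

```bash
for i in 1 2 3; do :; done; python3 -m crank '1 -3 0 0 0 0 0;1 -3 0 0 0 0 0;1 0 0 0 0 0 0' | grep -E 'pos|^force'; python3 -m crank '1 -1.5 0 0 0 0 0;1 0 0 0 0 0 0'| grep -E 'pos|^force'
```

```text
ee_pos: [631.0, 57.8, 187.6]
force: [-0.4, 5.4, 1.2]
ee_pos: [630.9, 56.4, 187.6]
force: [-1.1, 4.4, 0.9]
```

```bash
python3 -m crank '1 -1 0 0 0 0 0;1 0 0 0 0 0 0' | grep -E 'pos|^force'
```

```text
ee_pos: [630.8, 55.4, 187.6]
force: [-2.4, 5.4, 1.2]
```

```bash
python3 -m crank '1 -1 0 0 0 0 0;1 0 0 0 0 0 0' | grep -E 'pos|^force'
```

```text
ee_pos: [630.6, 54.4, 187.6]
force: [-2.3, 4.4, 1.6]
```

```bash
python3 -m crank '1 -1 0 0 0 0 0;1 0 0 0 0 0 0' | grep -E 'pos|^force'; python3 -c "
from h import *; shoot('w6')"
```

```text
ee_pos: [630.6, 54.1, 187.7]
force: [-1.4, 6.1, 0.6]
```

View pics/w6.png

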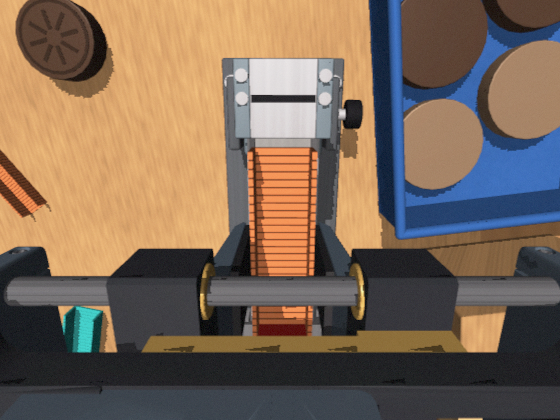

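The stick's front edge, at row 148, is clear of the foot plate's rear edge, at row 138. It is also centred, at column 283 against 284. Lowering now.

```bash
python3 -m crank '1 0 0 6 0 0 0;1 0 0 6 0 0 0;1 0 0 6 0 0 0;1 0 0 4 0 0 0;1 0 0 0 0 0 0' | grep -E 'pos|^force'; python3 -m crank '1 0 0 3 0 0 0;1 0 0 3 0 0 0;1 0 0 0 0 0 0'| grep -E 'pos|rot|^force'
```

```text
ee_pos: [631.9, 53.9, 165.8]
force: [0.8, 6.8, 0.2]
ee_pos: [632.0, 54.0, 160.0]
ee_rot: [179.8, -0.1, 82.8]
force: [1.5, 5.8, 0.8]
```

```bash
python3 -m crank '1 0 -0.8 1.5 0 0 0;1 0 0 2 0 0 0;1 0 0 2 0 0 0;1 0 0 0 0 0 0' | grep -E 'pos|^force'
```

```text
ee_pos: [631.4, 54.1, 154.8]
force: [1.0, 6.7, 2.6]
```

```bash
python3 -m crank '1 0 0 1 0 0 0;1 0 0 1 0 0 0;1 0 0 0 0 0 0' | grep -E 'pos|rot|^force'
```

```text
ee_pos: [631.4, 54.1, 152.9]
ee_rot: [179.8, -0.1, 82.8]
force: [0.7, 5.9, 2.1]
```

```bash
python3 -m crank '1 0 0 1 0 0 0;1 0 0 0 0 0 0' | grep -E 'pos|rot|^force'
```

```text
ee_pos: [631.4, 54.1, 152.5]
ee_rot: [179.8, -0.1, 82.8]
force: [1.3, 6.1, 5.7]
```

```bash
python3 -m crank '1 0 0 1 0 0 0;1 0 0 0 0 0 0' | grep -E 'pos|rot|^force'
```

```text
ee_pos: [631.4, 54.1, 152.5]
ee_rot: [179.7, -0.1, 82.8]
force: [-0.8, 6.5, 8.4]
```

```bash
python3 -m crank '1 0 0 1 0 0 0;1 0 0 0 0 0 0' | grep -E 'pos|rot|^force'
```

```text
ee_pos: [631.4, 54.0, 152.5]
ee_rot: [179.7, -0.1, 82.8]
force: [-2.8, 6.5, 14.1]
```

Floor contact. I'll ease off the pressure and go forward.

```bash
python3 -m crank '1 0 0 -1.5 0 0 0;1 2 0 0 0 0 0;1 2 0 0 0 0 0;1 2 0 0 0 0 0;1 2 0 0 0 0 0;1 0 0 0 0 0 0' | grep -E 'pos|rot|^force'
```

```text
ee_pos: [632.1, 59.4, 152.5]
ee_rot: [179.8, 0.2, 82.9]
force: [-2.0, -0.8, 7.3]
```

```bash
python3 -m crank '1 2 0 0 0 0 0;1 2 0 0 0 0 0;1 2 0 0 0 0 0;1 0 0 0 0 0 0' | grep -E 'pos|rot|^force'
```

```text
ee_pos: [632.8, 65.3, 152.5]
ee_rot: [179.8, 0.2, 82.9]
force: [-0.4, -1.8, 7.9]
```

```bash
python3 -m crank '1 1.5 0 -0.7 0 0 0;1 1 0 0 0 0 0;1 0 0 0 0 0 0' | grep -E 'pos|rot|^force'
```

```text
ee_pos: [633.2, 68.6, 152.5]
ee_rot: [179.8, 0.1, 82.9]
force: [0.6, -1.1, 6.2]
```

```bash
python3 -m crank '1 1 0 0 0 0 0;1 0 0 0 0 0 0' | grep -E 'pos|rot|^force'
```

```text
ee_pos: [633.3, 69.6, 152.5]
ee_rot: [179.8, 0.1, 82.9]
force: [0.5, -0.5, 5.7]
```

```bash
python3 -m crank '1 1 0 0 0 0 0;1 0 0 0 0 0 0' | grep -E 'pos|rot|^force'
```

```text
ee_pos: [633.4, 70.0, 152.5]
ee_rot: [179.8, 0.2, 82.9]
force: [0.4, -2.5, 6.2]
```

```bash
python3 -m crank '1 1 0 0 0 0 0;1 0 0 0 0 0 0' | grep -E 'pos|rot|^force'; python3 -c "
from h import *; shoot('w7')"
```

```text
ee_pos: [633.4, 70.1, 152.5]
ee_rot: [179.8, 0.3, 82.9]
force: [-0.1, -4.5, 6.3]
```

```bash
python3 -m crank '1 1 0 0 0 0 0;1 0 0 0 0 0 0' | grep -E 'pos|rot|^force'
```

```text
ee_pos: [633.4, 70.1, 152.5]
ee_rot: [179.8, 0.4, 82.9]
force: [-0.5, -7.9, 6.9]
```

```bash
python3 -m crank '1 -2 0 -0.7 0 0 0;0.2 0 0 0 0 0 0;0 0 0 0 0 0 0;-0.3 0 0 0 0 0 0;-0.3 0 0 0 0 0 0;-0.3 0 0 -20 0 0 0;-0.3 0 0 -40 0 0 0;-0.3 0 0 -50 0 0 0;-0.3 0 0 -20 0 0 0' | grep -E 'pos|rot|^force|width|time'; python3 -m crank '-0.3 0 0 0 0 0 0;-0.3 0 0 0 0 0 0'; python3 -c "
from h import *; shoot('w8')"
```

```text
time_s: 18.6
ee_pos: [633.0, 72.0, 285.6]
ee_rot: [179.7, -0.1, 82.8]
force: [-0.0, 0.5, -1.0]
gripper_width: 59.5
time_s: 18.85
ee_pos: [631.4, 71.7, 280.4]
ee_rot: [-179.8, 0.0, 82.8]
force: [-0.5, -0.5, 0.3]
gripper_width: 59.4
gripper_force: 0.0
```

View pics/w8.png

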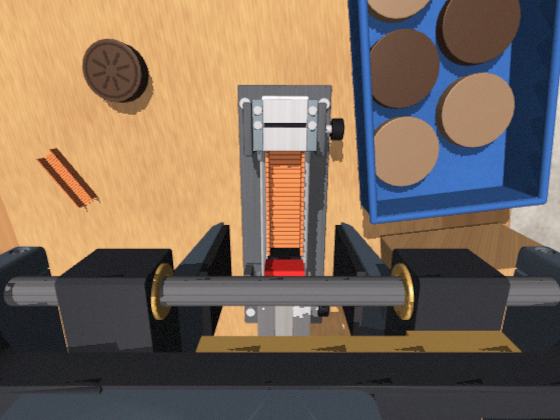

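The stick lies in the channel with its front under the foot plate (row 150) and its tail on the red bar (row 268). Next is the grip.

```bash
python3 -m crank '-0.3 -45 0 0 0 0 0;-0.3 -60 0 0 0 0 0;-0.3 -60 0 0 0 0 0;-0.3 -16 0 0 0 0 0;-0.3 0 0 0 0 0 0;-0.3 0 0 0 0 0 0' | grep -E 'pos|time'
python3 - <<'E'
from h import *
im=shoot("w9"); hsv=cv2.cvtColor(im,cv2.COLOR_BGR2HSV); print(env.state()["ee_pos"])
m=cv2.inRange(hsv,(4,200,150),(16,255,255)); m[:, :200]=0; m[:,360:]=0
n,l,s,c=cv2.connectedComponentsWithStats(m)
a=cam("w9"); i=[k for k in range(1,n) if s[k,4]>60]
for k in i:
    B=s[k]; print(B,c[k]); 
    for z in (176,191): print(z,bp(a,(B[0]-.5,B[1]-.5),z),bp(a,(B[0]+B[2]-.5,B[1]+B[3]-.5),z))
cv2.imwrite("pics/w9c.png",im)
b=cam("w1"); e=bp(b,(282,185.5),155); print("rail front edge",e, "s",(e[1]-127.2)/.9921)
E
```

```text
time_s: 19.65
ee_pos: [609.7, -106.4, 281.5]
[ 609.7 -106.2  281.7]
[269 226  28  32 458] [284.2 238. ]
176 [ 595.2 -123.6  176. ] [ 616.1 -156.9  176. ]
191 [ 596.6 -118.3  191. ] [ 616.3 -149.7  191. ]
rail front edge [619.5 -10.3 155. ] s -138.59409665174283
```

View pics/w9.png

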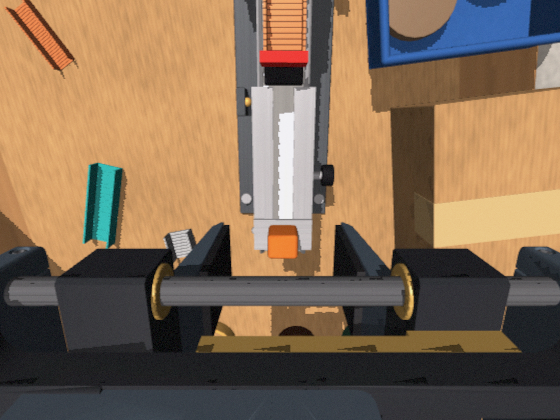

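```bash
python3 -c "
from h import *
plan([605.9,-142.6,173],82.8,step=60)"
```

```text
0 [-18.3   0.3  54.3] tz 0.07
1 [-18.3   0.4  54.3] tz 0.07
```

```bash
python3 -m crank '-0.3 -36.5 0.5 0 0 0 0;-0.3 0 0 50 0 0 0;-0.3 0 0 35 0 0 0;-0.3 0 0 20 0 0 0;-0.3 0 0 3 0 0 0;-0.3 0 0 0 0 0 0;-0.3 0 0 0 0 0 0'; python3 -c "
from h import *
plan([605.9,-142.6,173],82.8)"
```

```text
time_s: 20.58
ee_pos: [606.3, -143.9, 175.4]
ee_rot: [179.9, 0.0, 82.9]
force: [0.1, 0.4, 0.3]
gripper_width: 59.3
gripper_force: 0.0
0 [ 1.3 -0.6  2.4] tz 0.06
```

```bash
python3 -m crank '0.2 1 -0.5 2 0 0 0;0.4 0 0 0 0 0 0;1 0 0 0 0 0 0;1 0 0 0 0 0 0;1 0 0 0 0 0 0;1 0 0 0 0 0 0;1 0 0 0 0 0 0' 40
```

```text
time_s: 21.45
ee_pos: [605.3, -143.2, 172.1]
ee_rot: [180.0, 0.0, 82.8]
force: [1.9, -0.1, 0.1]
gripper_width: 25.8
gripper_force: 40.0
```

```bash
python3 -m crank '1 6 0 0 0 0 0;1 11 0 0 0 0 0;1 12 0 0 0 0 0;1 12 0 0 0 0 0;1 12 0 0 0 0 0;1 12 0 0 0 0 0;1 12 0 0 0 0 0;1 12 0 0 0 0 0;1 8 0 0 0 0 0;1 0 0 0 0 0 0'
```

```text
time_s: 22.7
ee_pos: [618.0, -45.1, 172.2]
ee_rot: [179.9, -0.1, 82.9]
force: [4.5, 1.0, -0.9]
gripper_width: 25.6
gripper_force: 40.0
```

```bash
python3 -m crank '1 5 0 0 0 0 0;1 5 0 0 0 0 0;1 3 0 0 0 0 0;1 0 0 0 0 0 0' | grep -E 'pos|^force|width'
```

```text
ee_pos: [619.6, -33.0, 172.1]
force: [5.9, -0.8, -0.6]
gripper_width: 25.5
```

```bash
python3 -m crank '1 3 0 0 0 0 0;1 3 0 0 0 0 0;1 0 0 0 0 0 0' | grep -E 'pos|^force|width'
```

```text
ee_pos: [620.3, -27.9, 172.2]
force: [4.5, -3.9, 0.1]
gripper_width: 25.6
```

```bash
python3 -m crank '1 3 0.6 0 0 0 0;1 2 0 0 0 0 0;1 0 0 0 0 0 0' | grep -E 'pos|^force|width'
```

```text
ee_pos: [621.1, -22.5, 172.1]
force: [4.6, -1.3, -0.2]
gripper_width: 25.7
```

```bash
python3 -m crank '1 2 0 0 0 0 0;1 2 0 0 0 0 0;1 0 0 0 0 0 0' | grep -E 'pos|^force|width'
```

```text
ee_pos: [621.4, -19.0, 172.2]
force: [4.9, -0.7, -0.0]
gripper_width: 25.9
```

```bash
python3 -m crank '1 2 0 0 0 0 0;1 0 0 0 0 0 0' | grep -E 'pos|^force|width'
```

```text
ee_pos: [621.5, -18.9, 172.2]
force: [4.1, -7.5, 0.7]
gripper_width: 25.7
```

```bash
python3 -m crank '1 2 0 0 0 0 0;1 0 0 0 0 0 0' | grep -E 'pos|^force|width'
```

```text
ee_pos: [621.5, -18.8, 172.2]
force: [2.8, -11.5, 1.6]
gripper_width: 25.7
```

```bash
python3 -m crank '1 2 0 0 0 0 0;1 0 0 0 0 0 0' | grep -E 'pos|^force|width'
```

```text
ee_pos: [621.5, -18.7, 172.2]
force: [2.2, -16.6, 1.7]
gripper_width: 25.9
```

Hard stop: 17 N with no motion, well over the catch's 10 N. I'll relax, open and lift.

```bash
python3 -m crank '1 -5 0 0 0 0 0;0.2 0 0 0 0 0 0;0 0 0 0 0 0 0;-0.2 0 0 0 0 0 0;-0.2 0 0 -15 0 0 0;-0.2 0 0 -40 0 0 0;-0.2 0 0 -50 0 0 0;-0.2 -30 0 -20 0 0 0;-0.2 0 0 0 0 0 0;-0.2 0 0 0 0 0 0'
python3 - <<'E'
from h import *
im=shoot("wa"); a=cam("wa")
print("grip",[(d["point"],d["p"]) for d in models.search_frame("grip_ref","wrist")[:1]])
E
```

```text
time_s: 26.32
ee_pos: [617.3, -47.4, 296.6]
ee_rot: [-179.9, -0.0, 82.8]
force: [0.2, -0.6, -0.6]
gripper_width: 54.6
gripper_force: 0.0
grip [([654.4, 17.4, 11.1], 0.86)]
```

View pics/wa.png

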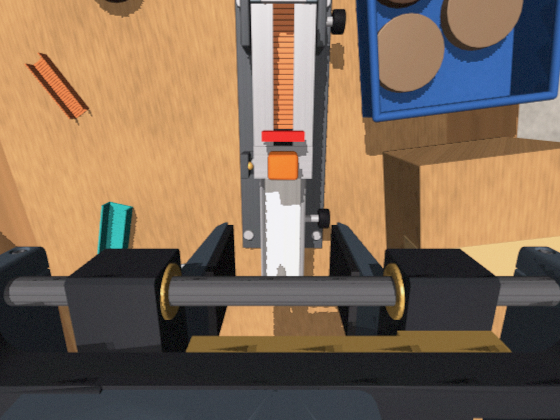

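The rail is forward up to the foot plate, with the grip (284,166) just behind the red bar (283,136) and the stick visible through the slot.

Run:
```python
from h import *
def rear(n):
    im=cv2.imread(f"pics/{n}.png"); m=cv2.inRange(cv2.cvtColor(im,cv2.COLOR_BGR2HSV),(4,200,150),(16,255,255)); m[:,:265]=0;m[:,302:]=0;m[:150]=0
    k=m[:,275:293].sum(1)>255*9; r=np.nonzero(k)[0].max()+.5; return bp(cam(n),(284,r),186)
a,b=rear("w9"),rear("wa"); d=np.linalg.norm((a-b)[:2]); print(a,b,d)
if 122<d<129: print(env.job_done())
```

```text
[ 607.3 -136.   186. ] [621.4 -25.9 186. ] 111.04573722780347
```

The wa value matches the shut position, which I expected at about -26.8. The w9 one is a mask cut-off: its blob bottom at row 257 gives about -151, so the travel is about 126 mm. Handing in.

```bash
python3 -c "
from workcell import env; print(env.job_done())"
```

```text
the job is handed in; nothing more can be done
None
```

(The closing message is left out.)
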